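Find the heavy bead tin and hold it up

TASK

Get things ready for restringing the bracelet: put the wire reel onto the upright spindle of its stand, fully down on the base, and let go of it. The beads are in the heaviest of the three identical closed tins on the marble tray, so then heft the tins one after another from the robot's left to its right, lifting each at least 5 cm off the tray and putting it back upright on the tray, and finish with the heaviest gripped and held up, upright and still, at least 12 cm above the tray, the other two standing on the tray. The program finishes while holding that tin; do not tip a tin over or disturb the other things.

Things in the scene. Friction and masses are not known exactly. Their poses are not given: they have to be found in the camera images.
- reel: wooden reel wound with copper wire, standing upright on the chest: flanges 44 mm across, 6 mm thick, at bottom and top, waist 38 mm across between them, 48 mm high, a 15 mm through hole along its axis, 0.09 kg. Origin: centre of its underside; z up along the hole.
- stand: reel stand, fixed to the chest: round marble base 72 mm across and 12 mm high with a steel spindle 10 mm in diameter that rises 65 mm from the middle of the base, tip rounded. Origin: centre of the underside; z up.
- stand_seat (a point): centre of the top face of the stand's base, where the middle of the reel's underside comes to rest; z up.
- stand_tip (a point): top end of the spindle, 65 mm above stand_seat.
- tray: fixed white marble tray, 300 mm (its x) by 440 mm (its y), floor 12 mm thick, rim 10 mm wide and 20 mm high all round. Origin: centre of its underside, so its floor lies at z = 12 mm in its frame; z up. The tins stand in a row along its y, about 125 mm apart, somewhat nearer the robot than its middle.
- tin_left: the tin standing leftmost (largest y) at the start, as the robot sees them: plain closed metal tin, upright cylinder 56 mm across, 70 mm high, lid fixed shut, outwardly identical to the other two, on the tray's floor. Origin: centre of its underside; z up. 0.1 to 0.6 kg in all; which tin is the heaviest differs every time, and it is at least 0.2 kg heavier than either other.
- tin_middle: the tin standing in the middle at the start, as the robot sees them: plain closed metal tin, upright cylinder 56 mm across, 70 mm high, lid fixed shut, outwardly identical to the other two, on the tray's floor. Origin: centre of its underside; z up. 0.1 to 0.6 kg in all; which tin is the heaviest differs every time, and it is at least 0.2 kg heavier than either other.
- tin_right: the tin standing rightmost (smallest y) at the start, as the robot sees them: plain closed metal tin, upright cylinder 56 mm across, 70 mm high, lid fixed shut, outwardly identical to the other two, on the tray's floor. Origin: centre of its underside; z up. 0.1 to 0.6 kg in all; which tin is the heaviest differs every time, and it is at least 0.2 kg heavier than either other.
- pot: Bystander, to be left where it is: round ceramic pot with a closed metal lid, 72 mm across, 58 mm high, on the far part of the tray. Origin: centre of underside.
- bracelet: Bystander, to be left where it is: glass bead bracelet lying flat on the far part of the tray, 71 mm across, 13 mm high. Origin: its centre, at the underside.
- hair_clip: Bystander, to be left where it is: tortoiseshell hair clip, 74 x 24 x 13 mm, lying on the tray between the left and middle tins, its length roughly along the tray's x. Origin: centre of underside.
- cufflink_1: Bystander, to be left where it is: silver cufflink on its face, 16 mm across, 19 mm high, on the tray between the middle and right tins. Origin: centre of underside.
- cufflink_2: Bystander, to be left where it is: the second cufflink, same as the first, on the far right part of the tray. Origin: centre of underside.
- dispenser: Bystander, to be left where it is: empty stainless steel push dispenser bottle, 50 mm across, 168 mm high, spout to the side, on the far left corner of the tray. Origin: centre of underside.

How it is judged:
By the outcome, as a careful person would: the job done as asked, in the order asked, and still so for the second after the job is handed in, while the arm keeps its last pose, push and grip.
It also fails if it takes over 72 s, if anything falls off the work surface, if the arm or the gripper's body presses on something with over 40 N, if the wrist force passes 120 N, or if a joint passes its speed limit or range.

ROBOT

A 6-joint arm with a two-finger parallel gripper is mounted at the origin on the work surface. World frame = base frame: x ahead of the robot, y to its left, z up, the work surface at z = 0. Lengths are in m, angles in rad, forces in N, time in s.
With the tool pointing down it reaches from about 0.275 to 0.975 m from the base axis. Payload 8.4 kg.
Tool frame: the origin (TCP) lies at the very end of the fingers, on their centre line; the grasp point (between the pads) lies 19 mm behind it; z points along the fingers, y is the line along which they close (so a half turn about z gives the same grasp; the last joint's range is limited). The gripper opens to 92 mm and grips with 3 to 60 N. Pads are 20 mm wide; open, the fingers measure 128 mm over their backs; the gripper's body (75 mm by 189 mm) begins 69 mm behind the grasp point.
Start: joints at [1.311, 0.353, 1.633, -0, 1.155, -0.002], TCP at [0.159, 0.604, 0.215] pointing down, gripper open.
Joint ranges: [-2.63, 2.63], [-0.92, 2.1], [0.06, 2.66], [-1.3, 4.44], [0, 2.69], [-3.02, 3.02]. Speed limits (rad/s): [2.22, 2.22, 2.79, 3.14, 3.14, 3.14].

INTERFACE

Orientations are given as a unit quaternion [x, y, z, w].
In Python, from bench import ctrl, eyes, sign_off gives the robot as it stands (ctrl), with the cameras (eyes) and the job as plain functions.
- The arm moves only by the shell command python3 shift.py FILE [OPENING] [FORCE], which reads ROWS from the file FILE. ROWS is one flat JSON list of numbers that holds 1 to 20 rows one after another, with no inner brackets; each row has 4 numbers: dx, dy, dz in m, then a turn about the tool's z in rad; each row is the pose to reach, as a shift and turn from the pose commanded when the command began, along the tool's axes at that moment; what a row does not reach only later rows make up. A row lasts 1/10 s, in which the tool goes at most 0.05 m and 0.15 rad, less where a joint would pass 70% of its speed; a pose out of reach is approached as far as the arm can. OPENING is the finger opening in m, set as the command begins (- or left out keeps the last). The fingers move at their own pace and stop on an object; FORCE is the grip in N (left out, the last holds). Time passes only in rows, so rows that do not move let the fingers close. It prints the time, the measured TCP pose, the force, the opening and the grip force at its end. Input that does not fit is refused with a message, and nothing moves.
- ctrl.get_state(): the state, without advancing time (a new reading comes with each control period).
- eyes.capture(name): name is "side" or "top" or "wrist"; returns the picture (384x512x3 uint8, red, green, blue); there is no depth.
- eyes.camera_params(name): a dict with "vertical_fov" (degrees; the focal length in pixels is half the picture's height over the tangent of half this angle, whatever the lens; pixels are square), "cx", "cy" (the principal point, pixels), "extrinsics" (4x4, takes a point from world to camera coordinates). Camera axes: x right, y down, z forward; pixel columns grow to the right and rows downward; lengths in m; the calibration is good to about 2 mm. A picture is of the moment at which its call begins: read the wrist's pose just before it. camera_params takes no time and is no camera call; for the wrist camera it gives the pose at the moment of the call.
- sign_off(): hands the job in; it is judged then, once.
The state is a dict: "clock": time; "joint_pos": joint angles; "joint_velocities": joint speeds; "joint_torque": joint torques, N m; "position": TCP position; "ee_rot": TCP orientation; "force": force on the tool from outside, world axes, zero at the start; "wrist_torque": the same for the moment, N m; "gripper_width": finger opening in m; "grasp_force": force on a finger pad.
Only numpy, scipy, OpenCV 4.12 (cv2) and the standard library are available. Lean on these libraries where they do the work, as an engineer would, in place of code of your own. Each camera call takes 0.05 s, during which the arm holds its last target. There are 200 camera calls.

## Working session

There is one attempt and no reset: what is moved stays moved. The work goes in short steps, Python scripts to look and compute and a shell command to move; the robot and the scene stay as the last step left them, time stands still between calls to the robot, and variables do not carry over. Pictures are saved under pics/ and viewed, at most 13 in all, crops included, and the job is handed in when it is done.

```bash
ls; mkdir -p pics; python3 - <<'E'
from bench import ctrl, eyes, sign_off
import cv2,numpy as np
s=ctrl.get_state()
print(s)
for n in ("side","top"):
    p=eyes.camera_params(n);print(n,p)
    cv2.imwrite(f"pics/{n}0.png",eyes.capture(n)[:,:,::-1])
E
```

```text
bench.py
pics
shift.py
{'clock': 0.0, 'joint_pos': array([ 1.31058125e+00,  3.53664073e-01,  1.63410281e+00, -7.95278919e-06,
        1.15518839e+00, -2.43384708e-03]), 'joint_velocities': array([-0.00070893, -0.00096324, -0.00071357,  0.00170602,  0.00057236,
       -0.00099429]), 'joint_torque': array([ 1.37647739e-04, -5.93870723e+01, -3.34201634e+01,  6.98468671e-02,
        2.37112358e-02, -1.17268569e-04]), 'position': array([0.15923501, 0.60388146, 0.21386715]), 'ee_rot': array([ 1.28532416e-01,  9.91705074e-01, -6.75917815e-04, -8.56099897e-05]), 'force': array([-0.10998409,  0.10401334,  0.34434341]), 'wrist_torque': array([ 0.08303057,  0.024535  , -0.01978308]), 'grasp_force': 0.0, 'gripper_width': 0.09196439078651682}
side {'vertical_fov': 54.98337480593232, 'cx': 255.50677884506516, 'cy': 196.1180327688133, 'extrinsics': array([[-0.98976714, -0.14129653, -0.01990734,  0.56758064],
       [-0.06078545,  0.54372895, -0.83705672,  0.08208846],
       [ 0.1290974 , -0.82728116, -0.54675382,  0.93396108],
       [ 0.        ,  0.        ,  0.        ,  1.        ]])}
top {'vertical_fov': 42.60194670457978, 'cx': 255.45134419246202, 'cy': 188.14384285421238, 'extrinsics': array([[ 0.01574777, -0.99970866, -0.018292  ,  0.05158666],
       [-0.98774728, -0.01271333, -0.15554316,  0.60150254],
       [ 0.15526529,  0.02051733, -0.98765972,  1.05906078],
       [ 0.        ,  0.        ,  0.        ,  1.        ]])}
```

View pics/top0.png

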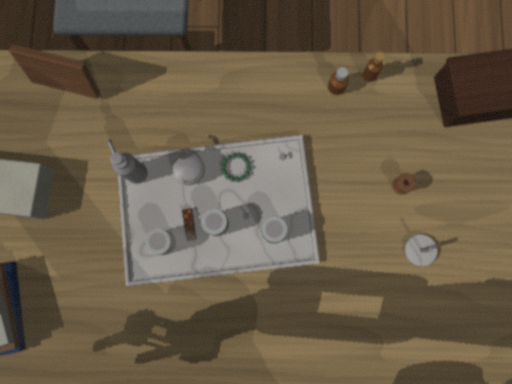

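View pics/side0.png

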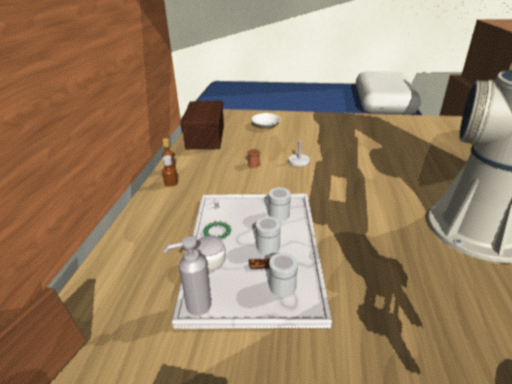

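The top picture shows the reel at about (404,183), the stand at (421,249), and the tins at (159,242), (213,222) and (274,229). The side picture shows the reel at (254,158), and the spindle from its base at (299,161) to its tip at (299,142). Next I'll work these out as positions and enlarge the small items.

```bash
cat > h.py <<'E'
from bench import ctrl, eyes, sign_off
import cv2,numpy as np
from scipy.spatial.transform import Rotation as R
def ray(p,u,v):
    f=192/np.tan(np.radians(p["vertical_fov"])/2);E=p["extrinsics"]
    return -E[:3,:3].T@E[:3,3], E[:3,:3].T@np.array([(u-p["cx"])/f,(v-p["cy"])/f,1])
def onz(p,u,v,z):
    c,d=ray(p,u,v); return c+d*(z-c[2])/d[2]
def proj(p,X):
    f=192/np.tan(np.radians(p["vertical_fov"])/2);E=p["extrinsics"]
    q=E[:3,:3]@np.asarray(X,float)+E[:3,3]; return q[:2]/q[2]*f+[p["cx"],p["cy"]]
def togo(X):
    "shift in the tool's axes that brings the TCP to X"
    s=ctrl.get_state(); r=R.from_quat(s["ee_rot"])
    return r.inv().apply(np.asarray(X)-s["position"]).round(4)
E
python3 - <<'E'
from h import *
t=eyes.camera_params("top");s=eyes.camera_params("side")
for n,u,v,z in [("reel top",404,183,.048),("stand base",421,249,.012),("tinL",159,242,.082),("tinM",213,222,.082),("tinR",274,229,.082),("clip",189,222,.02),("cuff1",247,212,.02),("disp",122,163,.15),("pot",188,167,.07)]:
    print(n,onz(t,u,v,z).round(3))
for n,u,v,z in [("reel bot",254,166,0),("stand base",299,161,.012),("tip",299,142,.077)]: print("side",n,onz(s,u,v,z).round(3))
a=cv2.imread("pics/top0.png");b=cv2.imread("pics/side0.png")
A=cv2.resize(a[160:280,370:460],None,fx=4.5,fy=4.5,interpolation=cv2.INTER_CUBIC)
B=cv2.resize(a[180:280,130:300],None,fx=2.3,fy=2.3,interpolation=cv2.INTER_CUBIC)
c=np.zeros((540,800,3),np.uint8);c[:540,:405]=A;c[:230,409:800]=B
C=cv2.resize(b[125:180,235:325],None,fx=4.3,fy=4.3,interpolation=cv2.INTER_CUBIC);c[240:240+C.shape[0],409:409+C.shape[1]]=C[:, :391]
cv2.imwrite("pics/crop.png",c)
print(togo([.5,-.3,.2]))
E
```

```text
reel top [ 0.617 -0.272  0.048]
stand base [ 0.472 -0.316  0.012]
tinL [0.476 0.265 0.082]
tinM [0.52  0.15  0.082]
tinR [0.507 0.018 0.082]
clip [0.525 0.211 0.02 ]
cuff1 [0.55  0.079 0.02 ]
disp [0.634 0.334 0.15 ]
pot [0.643 0.21  0.07 ]
side reel bot [ 0.617 -0.267  0.   ]
side stand base [ 0.469 -0.296  0.012]
side tip [ 0.472 -0.305  0.077]
[-0.56   -0.7871  0.0149]
```

View pics/crop.png

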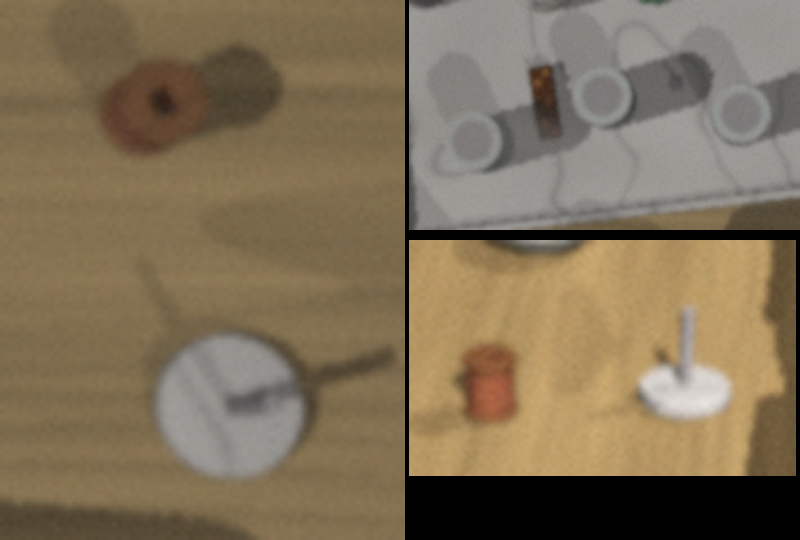

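The crop shows the reel hole's top at pixel (405.4,181.8) and the centre of the base at (420.9,249.5). I'll move above the two and look with the wrist camera.

```bash
python3 - <<'E'
from h import *
t=eyes.camera_params("top")
print(onz(t,405.4,181.8,.048),onz(t,420.9,249.5,.012)); print(togo([.54,-.29,.25]))
E
```

```text
[ 0.61932293 -0.27523639  0.048     ] [ 0.47063493 -0.31553531  0.012     ]
[-0.5961 -0.7673 -0.0351]
```

```bash
echo '[-0.02, -0.02, -0.035, 0, -0.596, -0.767, -0.035, 0, -0.596, -0.767, -0.035, 0, -0.596, -0.767, -0.035, 0, -0.596, -0.767, -0.035, 0, -0.596, -0.767, -0.035, 0, -0.596, -0.767, -0.035, 0, -0.596, -0.767, -0.035, 0, -0.596, -0.767, -0.035, 0, -0.596, -0.767, -0.035, 0, -0.596, -0.767, -0.035, 0, -0.596, -0.767, -0.035, 0, -0.596, -0.767, -0.035, 0, -0.596, -0.767, -0.035, 0, -0.596, -0.767, -0.035, 0, -0.596, -0.767, -0.035, 0, -0.596, -0.767, -0.035, 0, -0.596, -0.767, -0.035, 0, -0.596, -0.767, -0.035, 0, -0.596, -0.767, -0.035, 0]' > mv.in && python3 shift.py mv.in; python3 - <<'E'
from h import *
print(togo([.54,-.29,.25]))
E
```

```text
clock: 2.1
position: [0.5404, -0.2917, 0.2491]
ee_rot: [0.129, 0.992, 0.0, -0.0]
force: [0.7, -0.4, 0.2]
gripper_width: 0.0919
grasp_force: 0.0
[ 0.0009  0.0016 -0.0009]
```

```bash
python3 - <<'E'
from h import *
p=eyes.camera_params("wrist");im=eyes.capture("wrist")
cv2.imwrite("pics/w1.png",im[:,:,::-1])
E=p["extrinsics"];print(p["vertical_fov"],p["cx"],p["cy"],(-E[:3,:3].T@E[:3,3]).round(3),E[:3,:3].round(3))
for X in [(.619,-.275,.048),(.471,-.316,.012),(.471,-.316,.077)]: print(proj(p,X))
E
```

```text
70.44742238640302 257.64241134211505 194.34651389081094 [ 0.475 -0.277  0.419] [[ 0.256  0.967  0.   ]
 [ 0.939 -0.249  0.237]
 [ 0.229 -0.06  -0.972]]
[284.05191776 226.53782932]
[230.75440958 132.2084596 ]
[225.68090073 132.98131583]
```

View pics/w1.png

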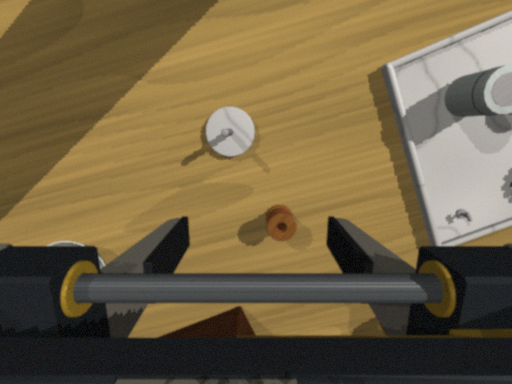

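The wrist picture shows the reel hole at about (283,227), the base centre at (230,132) and the spindle tip near (226,133), which agrees with the predictions. I'll refine these with centroids.

```bash
python3 - <<'E'
from h import *
p=eyes.camera_params("wrist");g=cv2.imread("pics/w1.png").astype(int)
print(g[218:238:1,274:292,2])
# base: bright grayish
hsv=cv2.cvtColor(g.astype(np.uint8),cv2.COLOR_BGR2HSV)
m=np.zeros(g.shape[:2],np.uint8);m[95:170,190:270]=((hsv[95:170,190:270,1]<60)&(hsv[95:170,190:270,2]>80))
m=cv2.morphologyEx(m,cv2.MORPH_CLOSE,np.ones((5,5)))
c=max(cv2.findContours(m,0,1)[0],key=cv2.contourArea);e=cv2.fitEllipse(cv2.convexHull(c));print("base",e,onz(p,*e[0],.012))
print(g[124:142,218:240].sum(2)//3)
E
```

```text
[[122 127 126 130 128 126 124 122 117 119 116 117 126 129 130 130 130 130]
 [124 128 126 130 127 124 119 116 113 119 116 121 126 132 129 131 127 132]
 [126 128 127 128 125 121 116 114 116 118 121 124 127 129 125 126 134 132]
 [127 126 127 122 119 115 110 106 108 114 119 126 128 126 126 127 128 131]
 [130 127 126 121 114 106  95  90  92  98 111 118 123 125 126 130 130 134]
 [129 126 124 106  91  77  72  68  66  70  83 100 116 124 125 133 130 132]
 [126 126 111  93  73  61  58  57  57  59  60  81 106 122 131 132 128 128]
 [127 118 100  79  64  61  62  62  60  57  58  67  91 117 128 130 127 124]
 [119 115  97  76  58  60  60  61  59  62  63  72  81 110 127 128 124 122]
 [118 116 108  89  69  60  61  57  60  65  69  73  85 112 124 123 122 120]
 [119 119 117 109  89  73  64  61  64  73  74  74  86 111 123 122 120 122]
 [117 119 120 122 107  91  78  75  73  78  78  80  96 117 120 121 118 122]
 [116 121 123 127 122 112 110  92  86  84  83  90 107 115 119 120 120 122]
 [115 121 124 127 122 121 125 109  97  94 103 110 118 122 121 118 123 126]
 [122 122 127 129 128 126 126 119 112 117 120 121 
[... 1520 characters left out ...]
4  87  88 100 124 151 161 164
  170 176 185 184]
 [141 130 122 114 112 113 121 123 122 114 103 111 117 126 147 156 162 159
  165 172 174 182]
 [123 118 116 116 114 108 103 112 109 122 137 157 164 160 161 161 162 159
  163 162 167 176]
 [116 117 115 118 117 114 114 120 137 161 172 180 179 171 161 162 162 161
  164 159 163 168]
 [118 117 116 115 118 116 118 132 160 178 182 182 184 177 166 164 159 161
  162 162 161 163]
 [117 113 116 120 118 123 132 148 171 180 183 184 181 182 171 168 164 163
  162 160 159 162]
 [115 116 119 122 134 147 162 171 178 184 181 180 185 182 179 176 167 162
  159 160 160 161]
 [116 123 133 143 162 170 178 181 181 180 179 180 182 182 183 181 173 166
  164 159 162 161]]
```

```bash
cat >> h.py <<'E'
def look():
    eyes.capture("top"); p=eyes.camera_params("wrist"); im=eyes.capture("wrist"); q=eyes.camera_params("wrist")
    print("drift",np.abs(p["extrinsics"]-q["extrinsics"]).max()); return p,im
def dark(im,u,v,r,ch=0):
    "centroid of the dark blob near u,v"
    u,v=int(round(u)),int(round(v));w=im[v-r:v+r+1,u-r:u+r+1,ch].astype(float)
    t=(np.percentile(w,5)+np.percentile(w,75))/2; m=(w<t).astype(np.uint8)
    n,l,st,c=cv2.connectedComponentsWithStats(m); k=1+np.argmax(st[1:,4]); return c[k]+[u-r,v-r],st[k]
E
python3 - <<'E'
from h import *
p,im=look(); cv2.imwrite("pics/w2.png",im[:,:,::-1]);np.save("w2.npy",p)
print(proj(p,(.6193,-.2752,.048)),proj(p,(.4706,-.3155,.012)),proj(p,(.4706,-.3155,.077)))
c,st=dark(im,283,227,8);print("hole",c,st,onz(p,*c,.044),onz(p,*c,.048))
hsv=cv2.cvtColor(im,cv2.COLOR_RGB2HSV);m=np.zeros(im.shape[:2],np.uint8);m[90:180,180:280]=((hsv[...,1]<70)&(hsv[...,2]>70))[90:180,180:280]
c=max(cv2.findContours(m,0,1)[0],key=cv2.contourArea);e=cv2.fitEllipse(cv2.convexHull(c));print("base",e,onz(p,*e[0],.012))
print(ctrl.get_state()["position"])
E
```

```text
drift 0.002201362428821435
[285.48916278 225.80451749] [232.24172058 130.80593153] [227.37432495 131.36439574]
hole [282.89705882 225.20588235] [ 3  2 10  9 68] [ 0.61896909 -0.27860512  0.044     ] [ 0.6174459  -0.27860156  0.048     ]
base ((231.01132202148438, 130.09408569335938), (49.44112777709961, 50.57499694824219), 160.14974975585938) [ 0.46916837 -0.31694945  0.012     ]
[ 0.54019643 -0.29128842  0.24849337]
```

```bash
python3 - <<'E'
from h import *
r=R.from_quat([.1285,.9917,0,0]);print(r.inv().apply(np.array([.6185,-.277,.007])-[.5403,-.2915,.2488]))
E
```

```text
[-0.0719218  0.0339521  0.2418   ]
```

```bash
echo '[-0.036, 0.017, 0.04, 0, -0.072, 0.034, 0.08, 0, -0.072, 0.034, 0.125, 0, -0.072, 0.034, 0.165, 0, -0.072, 0.034, 0.2, 0, -0.072, 0.034, 0.225, 0, -0.072, 0.034, 0.242, 0, -0.072, 0.034, 0.242, 0, -0.072, 0.034, 0.242, 0]' > mv.in && python3 shift.py mv.in && python3 - <<'E'
from h import *
p,im=look();cv2.imwrite("pics/w3.png",im[:,:,::-1]);print(ctrl.get_state()["position"])
E
```

```text
clock: 3.15
position: [0.6187, -0.2745, 0.0084]
ee_rot: [0.128, 0.992, -0.0, 0.0]
force: [0.2, -0.5, -0.6]
gripper_width: 0.092
grasp_force: 0.0
drift 0.0006191664394490648
[ 0.61949689 -0.27507928  0.00943481]
```

View pics/w3.png

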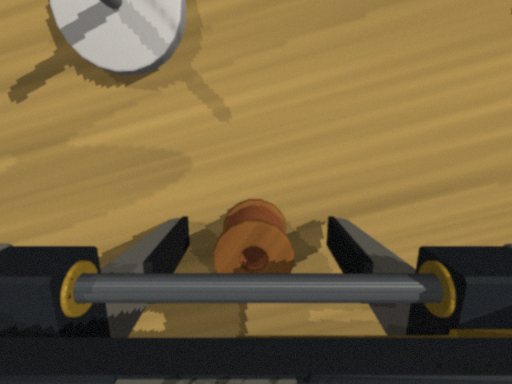

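The reel stands centred between the open fingers, its hole at about (255,258). Now I'll close the gripper.

```bash
echo '[0, 0, 0, 0, 0, 0, 0, 0, 0, 0, 0, 0, 0, 0, 0, 0, 0, 0, 0, 0, 0, 0, 0, 0, 0, 0, 0, 0, 0, 0, 0, 0]' > mv.in && python3 shift.py mv.in 0.03 15; echo '[0, 0, -0.03, 0, 0, 0, -0.07, 0, 0, 0, -0.1, 0, 0, 0, -0.11, 0, 0, 0, -0.11, 0]' > mv.in && python3 shift.py mv.in; python3 - <<'E'
from h import *
P=[]
for i in range(4):
    p,im=look();P.append(ctrl.get_state()["position"])
    g=im
print(np.mean(P,0),P)
cv2.imwrite("pics/w4.png",im[:,:,::-1])
for X in [(.470,-.316,.012),(.470,-.316,.077)]: print(proj(p,X))
s=ctrl.get_state();print(proj(p,np.mean(P,0)+[0,0,.041]), s["gripper_width"])
E
```

```text
clock: 4.05
position: [0.6183, -0.2748, 0.0075]
ee_rot: [0.129, 0.992, -0.0, -0.0]
force: [-0.1, -1.0, -0.5]
gripper_width: 0.0428
grasp_force: 15.0
clock: 4.55
position: [0.6191, -0.275, 0.1188]
ee_rot: [0.129, 0.992, -0.0, 0.001]
force: [-0.1, 0.3, -1.2]
gripper_width: 0.0428
grasp_force: 15.0
drift 0.0017918705127420997
drift 0.00028558833912206705
drift 0.00036416395785485167
drift 0.00047174503595853734
[ 0.61753033 -0.27434441  0.11589966] [array([ 0.61755077, -0.27431752,  0.1160395 ]), array([ 0.61719165, -0.27419958,  0.11539821]), array([ 0.61748923, -0.27436295,  0.11577921]), array([ 0.61788968, -0.27449759,  0.11638171])]
[175.47786451  55.39103617]
[147.93222023  30.78809433]
[261.57237001 259.59761485] 0.04271240856426821
```

View pics/w4.png

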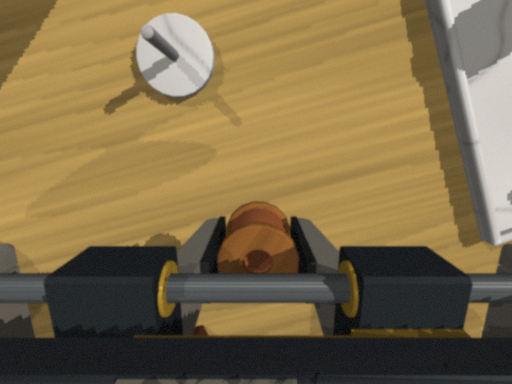

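The reel is held, with its hole at about (257,260). The spindle tip is at (148,33) and the base centre at (176,55). I'll move close to the spindle and measure the hole and spindle in one picture.

```bash
python3 - <<'E'
from h import *
r=R.from_quat([.1285,.9917,0,0]);print(r.inv().apply(np.array([.533,-.333,.108])-[.6178,-.2746,.1165]))
E
```

```text
[ 0.06711496 -0.07808445  0.0085    ]
```

```bash
echo '[0.03, -0.035, 0, 0, 0.055, -0.065, 0.005, 0, 0.067, -0.078, 0.008, 0, 0.067, -0.078, 0.008, 0, 0.067, -0.078, 0.008, 0, 0.067, -0.078, 0.008, 0]' > mv.in && python3 shift.py mv.in; python3 - <<'E'
from h import *
P=[];I=[];C=[]
for i in range(8):
    p=eyes.camera_params("wrist");s=ctrl.get_state();I.append(eyes.capture("wrist").astype(float));P.append(s["position"]);C.append(p["extrinsics"])
im=np.mean(I,0).astype(np.uint8);E=np.mean(C,0);p["extrinsics"]=E
np.savez("w5.npz",im=im,E=E,pos=np.mean(P,0),q=s["ee_rot"])
print(np.mean(P,0),np.std(P,0),s["ee_rot"])
for X in [(.470,-.316,.012),(.470,-.316,.077)]: print(proj(p,X))
c=cv2.resize(im[90:290,150:350,::-1],None,fx=3,fy=3,interpolation=cv2.INTER_CUBIC);cv2.imwrite("pics/w5.png",c)
E
```

```text
clock: 5.55
position: [0.535, -0.3326, 0.1098]
ee_rot: [0.128, 0.992, -0.0, 0.0]
force: [0.4, -0.5, -1.2]
gripper_width: 0.0427
grasp_force: 15.0
[ 0.5345827  -0.33259346  0.10966664] [3.44534475e-04 9.25254772e-05 7.50321193e-05] [ 1.28259769e-01  9.91740607e-01 -3.12455769e-06  3.10994190e-05]
[259.32303612 128.09129078]
[259.87969178 128.15645165]
```

View pics/w5.png

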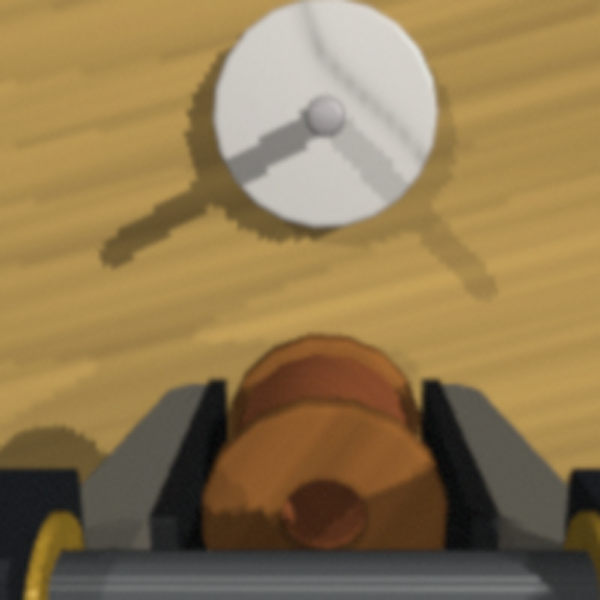

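The crop shows the spindle tip at (258.0,128.3) in full-picture pixels, seen straight down over the base centre. The hole in the reel's top is at about (258.0,261). Now I'll work out the remaining shift.

```bash
python3 - <<'E'
from h import *
d=np.load("w5.npz");p=eyes.camera_params("wrist");p["extrinsics"]=d["E"];pos=d["pos"];r=R.from_quat(d["q"])
E=d["E"];print("cam",-E[:3,:3].T@E[:3,3])
tip=onz(p,258.,128.3,.077);base=onz(p,150+325.5/3-.5,90+114.5/3-.5,.012);print("tip",tip,"base",base)
for zt in (.148,.1505):
    h=onz(p,258.,261.,zt);print("hole",h,"in tool",r.inv().apply(h-pos),"shift",r.inv().apply(tip-h))
    top=onz(p,258,90+401/3,zt);print("flange radius along tool x",np.linalg.norm((top-h)[:2]), "width",np.linalg.norm(onz(p,150+204/3,260,zt)-onz(p,150+445/3,260,zt)))
E
```

```text
cam [ 0.46939435 -0.31756051  0.27987573]
tip [ 0.46975147 -0.31734345  0.077     ] base [ 0.46929637 -0.31712445  0.012     ]
hole [ 0.53586072 -0.33480054  0.148     ] in tool [-0.00179985 -0.00180926 -0.03833325] shift [6.83797114e-02 6.43592924e-05 7.09957274e-02]
flange radius along tool x 0.020960818599310635 width 0.04261855841432152
hole [ 0.5346007  -0.33447372  0.1505    ] in tool [-0.0004983  -0.00181374 -0.04083333] shift [6.70781605e-02 6.88340611e-05 7.34958088e-02]
flange radius along tool x 0.020563459311821936 width 0.041810628135975025
```

```bash
echo '[0.03, 0, 0, 0, 0.055, 0, 0, 0, 0.0678, 0, 0, 0, 0.0678, 0, 0, 0, 0.0678, 0, 0.005, 0, 0.0678, 0, 0.015, 0, 0.0678, 0, 0.023, 0, 0.0678, 0, 0.027, 0, 0.0678, 0, 0.03, 0, 0.0678, 0, 0.033, 0, 0.0678, 0, 0.035, 0, 0.0678, 0, 0.035, 0]' > mv.in && python3 shift.py mv.in; python3 - <<'E'
from h import *
print([ctrl.get_state()[k] for k in ("force","wrist_torque")])
for n in ("side","top"):
  im=eyes.capture(n); cv2.imwrite(f"pics/{n}6.png",im[:,:,::-1])
b=cv2.imread("pics/side6.png")[90:190,240:360];cv2.imwrite("pics/s6.png",cv2.resize(b,None,fx=5,fy=5,interpolation=cv2.INTER_CUBIC))
E
```

```text
clock: 7.15
position: [0.4681, -0.3157, 0.0744]
ee_rot: [0.129, 0.992, 0.0, -0.0]
force: [-0.3, 0.9, -0.5]
gripper_width: 0.0429
grasp_force: 15.0
[array([-0.31380465,  0.87609105, -0.53695666]), array([-0.0184667 ,  0.00881199,  0.00912204])]
```

View pics/s6.png

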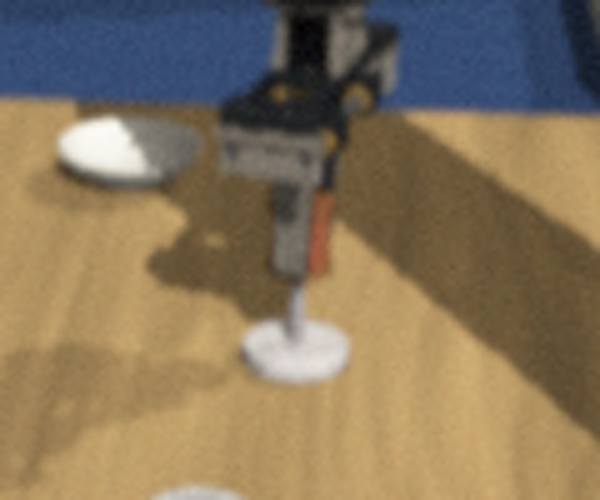

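The reel is on the spindle with no contact force. Continuing down.

```bash
echo '[0, 0, 0.01, 0, 0, 0, 0.02, 0, 0, 0, 0.03, 0, 0, 0, 0.04, 0, 0, 0, 0.047, 0, 0, 0, 0.05, 0, 0, 0, 0.052, 0, 0, 0, 0.053, 0, 0, 0, 0.053, 0]' > mv.in && python3 shift.py mv.in; echo '[0, 0, 0.001, 0, 0, 0, 0.002, 0, 0, 0, 0.002, 0]' > mv.in && python3 shift.py mv.in
```

```text
clock: 8.15
position: [0.4683, -0.3159, 0.0218]
ee_rot: [0.129, 0.992, -0.0, 0.0]
force: [-0.5, 0.1, -2.2]
gripper_width: 0.0425
grasp_force: 15.0
clock: 8.45
position: [0.4682, -0.3158, 0.0196]
ee_rot: [0.129, 0.992, -0.0, 0.0]
force: [-0.0, 0.5, -0.8]
gripper_width: 0.0429
grasp_force: 15.0
```

```bash
echo '[0, 0, 0.001, 0, 0, 0, 0.002, 0, 0, 0, 0.002, 0]' > mv.in && python3 shift.py mv.in; echo '[0, 0, 0.001, 0, 0, 0, 0.001, 0]' > mv.in && python3 shift.py mv.in
```

```text
clock: 8.75
position: [0.4684, -0.3159, 0.019]
ee_rot: [0.129, 0.992, -0.0, 0.0]
force: [-2.9, 3.5, 16.3]
gripper_width: 0.043
grasp_force: 15.0
clock: 8.95
position: [0.4688, -0.316, 0.0183]
ee_rot: [0.129, 0.992, -0.0, 0.001]
force: [-3.3, 3.4, 17.9]
gripper_width: 0.0429
grasp_force: 15.0
```

It's seated: there is contact force at the expected height. I'll ease off, release and rise.

```bash
echo '[0, 0, -0.0025, 0, 0, 0, -0.0025, 0]' > mv.in && python3 shift.py mv.in ; echo '[0, 0, 0, 0, 0, 0, 0, 0, 0, 0, 0, 0, 0, 0, 0, 0, 0, 0, 0, 0, 0, 0, 0, 0]' > mv.in && python3 shift.py mv.in 0.092; echo '[0, 0, -0.02, 0, 0, 0, -0.05, 0, 0, 0, -0.09, 0, 0, 0, -0.13, 0, 0, 0, -0.16, 0, 0, 0, -0.18, 0, 0, 0, -0.18, 0]' > mv.in && python3 shift.py mv.in; python3 - <<'E'
from h import *
im=eyes.capture("wrist");sd=eyes.capture("side");t=eyes.capture("top")
c=np.zeros((384,800,3),np.uint8);c[:,:512]=im[:,:,::-1]
b=cv2.resize(sd[125:180,255:345,::-1],None,fx=3.1,fy=3.1,interpolation=cv2.INTER_CUBIC);c[:b.shape[0],520:520+b.shape[1]]=b
b=cv2.resize(t[210:285,375:465,::-1],None,fx=2.5,fy=2.5,interpolation=cv2.INTER_CUBIC);c[190:190+b.shape[0],520:520+b.shape[1]]=b
cv2.imwrite("pics/rel.png",c)
E
```

```text
clock: 9.15
position: [0.4684, -0.316, 0.0195]
ee_rot: [0.129, 0.992, -0.0, 0.0]
force: [0.5, 0.5, -0.8]
gripper_width: 0.0425
grasp_force: 15.0
clock: 9.75
position: [0.4681, -0.3158, 0.019]
ee_rot: [0.129, 0.992, 0.0, -0.0]
force: [0.1, 0.3, 0.0]
gripper_width: 0.0887
grasp_force: 0.0
clock: 10.45
position: [0.4697, -0.3168, 0.2022]
ee_rot: [0.129, 0.992, -0.001, 0.002]
force: [0.8, -0.1, -0.1]
gripper_width: 0.0917
grasp_force: 0.0
```

View pics/rel.png

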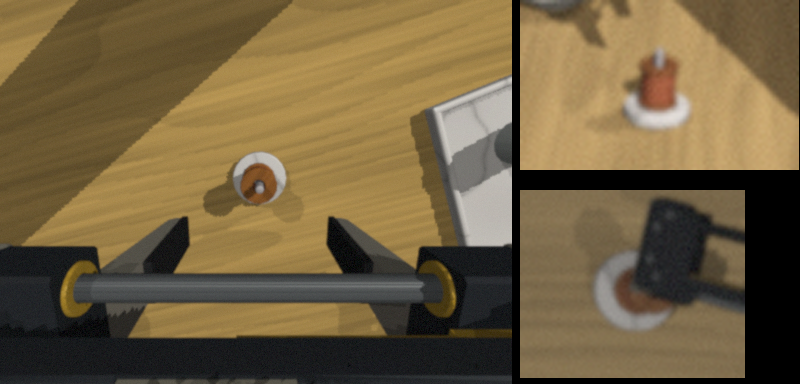

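The reel sits flush on the base around the spindle, at (258,183) in the wrist view, and is released. Next I'll move over the tins and locate them.

```bash
python3 - <<'E'
from h import *
t=eyes.camera_params("top")
for u,v in [(157.8,240.9),(214.3,221.7),(274.3,228.7)]: print(onz(t,u,v,.082))
r=R.from_quat([.1285,.9917,0,0]);print(r.inv().apply(np.array([.53,.15,.25])-[.469,-.3163,.2010]))
E
```

```text
[0.4778809  0.26744907 0.082     ]
[0.52089377 0.14707888 0.082     ]
[0.50766938 0.01761804 0.082     ]
[ 0.05986121  0.46644756 -0.049     ]
```

```bash
echo '[0, 0, -0.049, 0, 0.06, 0.466, -0.049, 0, 0.06, 0.466, -0.049, 0, 0.06, 0.466, -0.049, 0, 0.06, 0.466, -0.049, 0, 0.06, 0.466, -0.049, 0, 0.06, 0.466, -0.049, 0, 0.06, 0.466, -0.049, 0, 0.06, 0.466, -0.049, 0, 0.06, 0.466, -0.049, 0, 0.06, 0.466, -0.049, 0, 0.06, 0.466, -0.049, 0, 0.06, 0.466, -0.049, 0, 0.06, 0.466, -0.049, 0]' > mv.in && python3 shift.py mv.in; python3 - <<'E'
from h import *
I=[];C=[];P=[]
for i in range(4):
    p=eyes.camera_params("wrist");P.append(ctrl.get_state()["position"]);I.append(eyes.capture("wrist").astype(float));C.append(p["extrinsics"])
p["extrinsics"]=np.mean(C,0);im=np.mean(I,0).astype(np.uint8);np.savez("w7.npz",im=im,E=p["extrinsics"])
print(np.mean(P,0),np.std(P,0))
v=im[:,:,::-1].copy()
for X in [(.4779,.2674,.082),(.5209,.1471,.082),(.5077,.0176,.082)]:
    q=proj(p,X);print(q)
    a=np.linspace(0,6.3,60);pts=np.array([proj(p,np.array(X)+[.028*np.cos(t),.028*np.sin(t),0]) for t in a]);cv2.polylines(v,[pts.astype(int)],True,(0,0,255),1)
cv2.imwrite("pics/w7.png",v)
E
```

```text
clock: 12.0
position: [0.5284, 0.1489, 0.2472]
ee_rot: [0.129, 0.992, -0.001, -0.001]
force: [-0.5, -0.6, -0.2]
gripper_width: 0.0916
grasp_force: 0.0
[0.52867316 0.14882879 0.24760938] [1.59195657e-04 6.14463776e-05 2.66409029e-04]
[344.84373254 117.13221171]
[256.37371779 177.19578401]
[155.16462023 193.05426692]
```

View pics/w7.png

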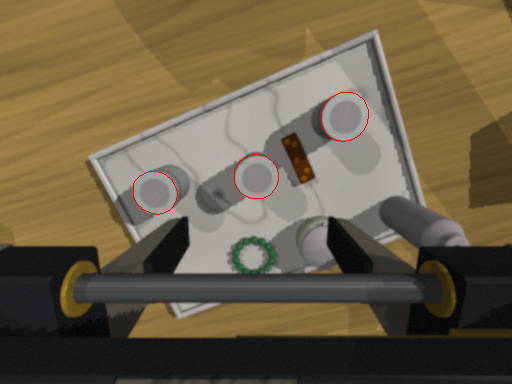

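The predicted lid outlines, centred at (345,117), (256,177) and (155,193), lie on the three tins to within about 1 px. I'll go to the left tin.

```bash
python3 - <<'E'
from h import *
r=R.from_quat([.1285,.9917,0,0]);print(r.inv().apply(np.array([.478,.2674,.038])-[.5287,.1488,.2476]))
L,M,Rr=np.array([.478,.2674,0]),np.array([.5209,.1471,0]),np.array([.5077,.0176,0])
print(r.inv().apply(M-L),r.inv().apply(Rr-M))
E
```

```text
[0.07925341 0.10176122 0.2096    ]
[-0.07214429 -0.10539308  0.        ] [-0.02024182 -0.12858755  0.        ]
```

```bash
echo '[0.03, 0.038, 0.01, 0, 0.06, 0.077, 0.03, 0, 0.079, 0.102, 0.06, 0, 0.079, 0.102, 0.1, 0, 0.079, 0.102, 0.14, 0, 0.079, 0.102, 0.175, 0, 0.079, 0.102, 0.2, 0, 0.079, 0.102, 0.21, 0, 0.079, 0.102, 0.21, 0, 0.079, 0.102, 0.21, 0]' > mv.in && python3 shift.py mv.in; echo '[0, 0, 0, 0, 0, 0, 0, 0, 0, 0, 0, 0, 0, 0, 0, 0, 0, 0, 0, 0, 0, 0, 0, 0]' > mv.in && python3 shift.py mv.in 0.045 30
```

```text
clock: 13.2
position: [0.4794, 0.269, 0.0391]
ee_rot: [0.129, 0.992, 0.0, 0.001]
force: [-0.1, -0.1, 0.5]
gripper_width: 0.0917
grasp_force: 0.0
clock: 13.8
position: [0.4787, 0.269, 0.0384]
ee_rot: [0.128, 0.992, 0.0, 0.0]
force: [-1.3, -0.4, 4.9]
gripper_width: 0.0564
grasp_force: 30.0
```

```bash
cat > f.py <<'E'
from h import *
F=[];
for i in range(10): s=ctrl.get_state();F.append(np.r_[s["force"],s["position"],s["joint_torque"][1:3]]);eyes.capture("top")
print(np.mean(F,0).round(3),np.std(F,0).round(2),s["gripper_width"])
E
echo '[0, 0, -0.02, 0, 0, 0, -0.05, 0, 0, 0, -0.075, 0, 0, 0, -0.085, 0, 0, 0, -0.085, 0, 0, 0, -0.085, 0, 0, 0, -0.085, 0]' > mv.in && python3 shift.py mv.in; python3 f.py
```

```text
clock: 14.5
position: [0.4777, 0.2684, 0.1216]
ee_rot: [0.129, 0.992, -0.001, -0.001]
force: [-0.0, -1.0, -2.6]
gripper_width: 0.0558
grasp_force: 30.0
[ -0.222   0.056  -2.101   0.478   0.269   0.122 -54.299 -28.508] [0.36 0.42 0.41 0.   0.   0.   0.28 0.1 ] 0.05622178118724257
```

The left tin reads about 2.1 N. I'll put it back.

```bash
echo '[0, 0, 0.03, 0, 0, 0, 0.06, 0, 0, 0, 0.075, 0, 0, 0, 0.082, 0, 0, 0, 0.0845, 0, 0, 0, 0.0845, 0, 0, 0, 0.0845, 0]' > mv.in && python3 shift.py mv.in; echo '[0, 0, 0.0005, 0, 0, 0, 0.0005, 0, 0, 0, 0.0005, 0, 0, 0, 0.0005, 0, 0, 0, 0.0005, 0, 0, 0, 0.0005, 0, 0, 0, 0.0005, 0]' > mv.in && python3 shift.py mv.in 0.092; echo '[0, 0, -0.02, 0, 0, 0, -0.06, 0, 0, 0, -0.1, 0, 0, 0, -0.12, 0, 0, 0, -0.12, 0]' > mv.in && python3 shift.py mv.in
```

```text
clock: 15.7
position: [0.4793, 0.2693, 0.0394]
ee_rot: [0.129, 0.992, 0.001, 0.001]
force: [0.6, -0.0, -2.5]
gripper_width: 0.0559
grasp_force: 30.0
clock: 16.4
position: [0.4786, 0.2689, 0.0381]
ee_rot: [0.129, 0.992, 0.0, 0.0]
force: [0.2, 0.8, -0.2]
gripper_width: 0.0919
grasp_force: 0.0
clock: 16.9
position: [0.4804, 0.2699, 0.1613]
ee_rot: [0.129, 0.992, 0.002, 0.002]
force: [0.6, -0.0, -0.7]
gripper_width: 0.0919
grasp_force: 0.0
```

```bash
echo '[-0.036, -0.03, 0, 0, -0.072, -0.06, 0, 0, -0.072, -0.105, 0.01, 0, -0.072, -0.105, 0.05, 0, -0.072, -0.105, 0.085, 0, -0.072, -0.105, 0.11, 0, -0.072, -0.105, 0.12, 0, -0.072, -0.105, 0.12, 0, -0.072, -0.105, 0.12, 0]' > mv.in && python3 shift.py mv.in
```

```text
clock: 17.8
position: [0.5217, 0.1492, 0.0385]
ee_rot: [0.128, 0.992, 0.0, 0.0]
force: [0.6, 0.6, 0.1]
gripper_width: 0.0917
grasp_force: 0.0
```

```bash
echo '[0, 0, 0, 0, 0, 0, 0, 0, 0, 0, 0, 0, 0, 0, 0, 0, 0, 0, 0, 0, 0, 0, 0, 0]' > mv.in && python3 shift.py mv.in 0.045 30; echo '[0, 0, -0.02, 0, 0, 0, -0.05, 0, 0, 0, -0.075, 0, 0, 0, -0.085, 0, 0, 0, -0.085, 0, 0, 0, -0.085, 0, 0, 0, -0.085, 0]' > mv.in && python3 shift.py mv.in; python3 f.py
```

```text
clock: 18.4
position: [0.5216, 0.1491, 0.0384]
ee_rot: [0.129, 0.992, 0.0, 0.0]
force: [-1.3, 0.2, 4.8]
gripper_width: 0.0565
grasp_force: 30.0
clock: 19.1
position: [0.5203, 0.1487, 0.1215]
ee_rot: [0.129, 0.992, -0.001, -0.001]
force: [0.3, -0.0, -4.7]
gripper_width: 0.0564
grasp_force: 30.0
[ 3.8000e-02  5.0000e-03 -4.4670e+00  5.2100e-01  1.4900e-01  1.2200e-01
 -5.4920e+01 -2.9297e+01] [0.39 0.21 0.39 0.   0.   0.   0.28 0.1 ] 0.05623833909392781
```

The middle tin reads about 4.5 N. I'll put it back and heft the right one.

```bash
echo '[0, 0, 0.03, 0, 0, 0, 0.06, 0, 0, 0, 0.075, 0, 0, 0, 0.082, 0, 0, 0, 0.0845, 0, 0, 0, 0.0845, 0, 0, 0, 0.0845, 0]' > mv.in && python3 shift.py mv.in; echo '[0, 0, 0.0005, 0, 0, 0, 0.0005, 0, 0, 0, 0.0005, 0, 0, 0, 0.0005, 0, 0, 0, 0.0005, 0, 0, 0, 0.0005, 0, 0, 0, 0.0005, 0]' > mv.in && python3 shift.py mv.in 0.092; echo '[0, 0, -0.02, 0, 0, 0, -0.06, 0, 0, 0, -0.1, 0, 0, 0, -0.12, 0, 0, 0, -0.12, 0]' > mv.in && python3 shift.py mv.in
```

```text
clock: 20.3
position: [0.5223, 0.1492, 0.0395]
ee_rot: [0.129, 0.992, 0.0, 0.001]
force: [-0.1, 0.7, -4.1]
gripper_width: 0.0558
grasp_force: 30.0
clock: 21.0
position: [0.5214, 0.149, 0.0381]
ee_rot: [0.129, 0.992, -0.0, -0.0]
force: [-0.4, 1.1, -0.1]
gripper_width: 0.0917
grasp_force: 0.0
clock: 21.5
position: [0.5234, 0.1496, 0.1613]
ee_rot: [0.129, 0.992, 0.001, 0.003]
force: [-0.9, 0.4, -0.2]
gripper_width: 0.0916
grasp_force: 0.0
```

```bash
echo '[-0.01, -0.045, 0, 0, -0.02, -0.09, 0, 0, -0.02, -0.1295, 0, 0, -0.02, -0.1295, 0.03, 0, -0.02, -0.1295, 0.07, 0, -0.02, -0.1295, 0.1, 0, -0.02, -0.1295, 0.12, 0, -0.02, -0.1295, 0.12, 0, -0.02, -0.1295, 0.12, 0]' > mv.in && python3 shift.py mv.in
```

```text
clock: 22.4
position: [0.5071, 0.0187, 0.0376]
ee_rot: [0.129, 0.992, -0.0, -0.001]
force: [0.7, -0.7, 0.5]
gripper_width: 0.0917
grasp_force: 0.0
```

```bash
echo '[0, 0, 0, 0, 0, 0, 0, 0, 0, 0, 0, 0, 0, 0, 0, 0, 0, 0, 0, 0, 0, 0, 0, 0]' > mv.in && python3 shift.py mv.in 0.045 30; echo '[0, 0, -0.02, 0, 0, 0, -0.05, 0, 0, 0, -0.075, 0, 0, 0, -0.085, 0, 0, 0, -0.085, 0, 0, 0, -0.085, 0, 0, 0, -0.085, 0]' > mv.in && python3 shift.py mv.in; python3 f.py
```

```text
clock: 23.0
position: [0.508, 0.0187, 0.0385]
ee_rot: [0.128, 0.992, 0.0, 0.0]
force: [-1.1, 0.9, 5.5]
gripper_width: 0.0552
grasp_force: 30.0
clock: 23.7
position: [0.5068, 0.0186, 0.1217]
ee_rot: [0.129, 0.992, -0.0, -0.001]
force: [-0.3, -0.9, -2.0]
gripper_width: 0.0554
grasp_force: 30.0
[ 3.4800e-01 -6.5000e-02 -1.6820e+00  5.0700e-01  1.9000e-02  1.2200e-01
 -4.9154e+01 -2.7552e+01] [0.51 0.55 0.24 0.   0.   0.   0.27 0.09] 0.055945650066579214
```

The right tin reads about 1.7 N, so the middle one is the heaviest. I'll put the right one back and fetch the middle one.

```bash
echo '[0, 0, 0.03, 0, 0, 0, 0.06, 0, 0, 0, 0.075, 0, 0, 0, 0.082, 0, 0, 0, 0.0845, 0, 0, 0, 0.0845, 0, 0, 0, 0.0845, 0]' > mv.in && python3 shift.py mv.in; echo '[0, 0, 0.0005, 0, 0, 0, 0.0005, 0, 0, 0, 0.0005, 0, 0, 0, 0.0005, 0, 0, 0, 0.0005, 0, 0, 0, 0.0005, 0, 0, 0, 0.0005, 0]' > mv.in && python3 shift.py mv.in 0.092; echo '[0, 0, -0.02, 0, 0, 0, -0.06, 0, 0, 0, -0.1, 0, 0, 0, -0.12, 0, 0, 0, -0.12, 0]' > mv.in && python3 shift.py mv.in
```

```text
clock: 24.9
position: [0.5085, 0.0187, 0.0393]
ee_rot: [0.129, 0.992, 0.0, 0.001]
force: [0.6, 0.3, -0.3]
gripper_width: 0.0554
grasp_force: 30.0
clock: 25.6
position: [0.5077, 0.0187, 0.0381]
ee_rot: [0.129, 0.992, -0.0, -0.0]
force: [-0.1, 0.3, 0.0]
gripper_width: 0.0919
grasp_force: 0.0
clock: 26.1
position: [0.5098, 0.0187, 0.1611]
ee_rot: [0.129, 0.992, 0.0, 0.003]
force: [0.4, -0.5, -0.5]
gripper_width: 0.0924
grasp_force: 0.0
```

```bash
echo '[0.01, 0.045, 0, 0, 0.02, 0.09, 0, 0, 0.02, 0.1295, 0, 0, 0.02, 0.1295, 0.03, 0, 0.02, 0.1295, 0.07, 0, 0.02, 0.1295, 0.1, 0, 0.02, 0.1295, 0.12, 0, 0.02, 0.1295, 0.12, 0, 0.02, 0.1295, 0.12, 0]' > mv.in && python3 shift.py mv.in
```

```text
clock: 27.0
position: [0.5208, 0.1488, 0.0374]
ee_rot: [0.129, 0.992, -0.0, -0.001]
force: [0.2, 0.1, 0.8]
gripper_width: 0.0917
grasp_force: 0.0
```

```bash
echo '[0, 0, 0, 0, 0, 0, 0, 0, 0, 0, 0, 0, 0, 0, 0, 0, 0, 0, 0, 0, 0, 0, 0, 0]' > mv.in && python3 shift.py mv.in 0.045 30; echo '[0, 0, -0.02, 0, 0, 0, -0.05, 0, 0, 0, -0.09, 0, 0, 0, -0.13, 0, 0, 0, -0.155, 0, 0, 0, -0.165, 0, 0, 0, -0.165, 0, 0, 0, -0.165, 0, 0, 0, -0.165, 0, 0, 0, -0.165, 0, 0, 0, -0.165, 0]' > mv.in && python3 shift.py mv.in; python3 f.py; python3 - <<'E'
from h import *
c=np.zeros((384,800,3),np.uint8);s=eyes.capture("side")[:,:,::-1];c[:,:400]=s[:,80:480];t=eyes.capture("top")[:,:,::-1];c[:,400:]=t[:,60:460]
cv2.imwrite("pics/fin.png",c);print(ctrl.get_state()["ee_rot"])
E
```

```text
clock: 27.6
position: [0.5217, 0.1492, 0.0386]
ee_rot: [0.129, 0.992, 0.0, 0.0]
force: [-1.4, 0.1, 5.6]
gripper_width: 0.0564
grasp_force: 30.0
clock: 28.7
position: [0.521, 0.1489, 0.2021]
ee_rot: [0.129, 0.992, -0.0, -0.001]
force: [0.4, -0.2, -4.7]
gripper_width: 0.0563
grasp_force: 30.0
[  0.145   0.16   -4.687   0.521   0.149   0.203 -51.86  -33.671] [0.55 0.45 0.46 0.   0.   0.   0.04 0.06] 0.056276301288523775
[1.28554575e-01 9.91702435e-01 1.66625118e-05 2.64145275e-05]
```

View pics/fin.png

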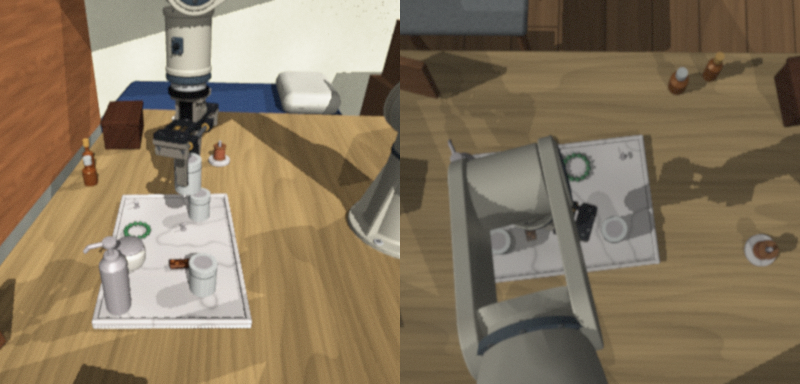

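The side view shows the middle tin held up at (190,175), and the other two standing on the tray at (199,205) and (203,275). The reel is on its stand at (218,153), and the other items look to be where they were. Handing in.

```bash
python3 -c "
from bench import ctrl, eyes, sign_off
print(sign_off())"
```

```text
the job is handed in; nothing more can be done
None
```

The reel is seated on its stand and released, all three tins were hefted left to right, and the heaviest (the middle one, about 4.6 N against 2.1 and 1.7) is held upright about 16 cm above the tray; I handed the job in at about 30 s.

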